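# Pack the missing sgraffito panel in the sample case

## Task

The sample case on the glazing shelf lacks one panel: draw the tall broad one out of the stack leaning on the plaster block and press it upright into the empty cutout of the case insert until it is fully home on the floor of the cutout. Let the other panels stay leaning where they are (they may settle back into the gap), and do not disturb the panels already packed or anything else on the shelf.

Things in the scene. Friction and masses are not known exactly. Their poses are not given: they have to be found in the camera images.
- panel_broad: Fired stoneware panel with dark slip and scratched lines, all panels alike in material and 10 mm thick; THE ONE WANTED: 120 mm wide, 150 mm tall, 0.27 to 0.45 kg, the only panel both tall and broad. It starts in the leaning stack, in any of its four places from back to front. Origin: centre of its underside; x through the thickness, y along the width, z up the panel.
- panel_narrow: Fired stoneware panel with dark slip and scratched lines, all panels alike in material and 10 mm thick; 44 mm wide, 150 mm tall, 0.13 kg; somewhere in the leaning stack, so it stands up as high as the wanted panel and may hide part of its width. Origin: centre of its underside; x through the thickness, y along the width, z up the panel.
- panel_low_a: Fired stoneware panel with dark slip and scratched lines, all panels alike in material and 10 mm thick; 100 mm wide, 100 mm tall, 0.19 kg; in the leaning stack. Origin: centre of its underside; x through the thickness, y along the width, z up the panel.
- panel_low_b: Fired stoneware panel with dark slip and scratched lines, all panels alike in material and 10 mm thick; Same as panel_low_a; in the leaning stack. Origin: centre of its underside; x through the thickness, y along the width, z up the panel.
- block: Fixed white plaster drying block with oak battens round its foot, 130 (x) x 250 (y) x 88 mm high. Origin: centre of its underside. The four panels lean face to face, 0.26 rad from upright, on the upper edge of its +x side, staggered sideways by about 15 mm to one side and the other; the upper 50 mm of the tall panels stands proud of the low ones.
- case: Fixed open base of a carrying case: plywood tray 176 (x) x 226 (y) x 60 mm high with a rigid grey-brown insert, top 52 mm above the shelf. Three cutouts run along y, 50 mm apart in x: a 100 mm one at x = -50 (holds case_low), an empty 120 mm one in the middle, a 44 mm one at x = +50 (holds case_narrow). Origin: centre of its underside; z up.
- cutout_floor (a point): Centre of the floor of the empty middle cutout, 12 mm above the shelf and 40 mm below the top of the insert; axes as the case. The cutout is 15 mm (x) by 126 mm (y), its top 8 mm bevelled out to 23 by 134 mm. Inside, two cork-faced sprung cheeks, 7 mm apart with sloped tops, grip the panel: they start to resist about 17 mm above the floor, stop a panel merely set down on them 10 to 15 mm short of the floor, and take about 8 to 20 N of push to pass.
- cutout_mouth (a point): Centre of the mouth of the same cutout, level with the top of the insert, 40 mm straight above cutout_floor.
- case_low: Fired stoneware panel with dark slip and scratched lines, all panels alike in material and 10 mm thick; 100 mm wide, 100 mm tall, standing upright in the case, near cutout. Origin: centre of its underside; x through the thickness, y along the width, z up the panel.
- case_narrow: Fired stoneware panel with dark slip and scratched lines, all panels alike in material and 10 mm thick; 44 mm wide, 150 mm tall, standing upright in the case, far cutout. Origin: centre of its underside; x through the thickness, y along the width, z up the panel.
- coaster_a: Unfired stoneware coaster, 88 mm across, 8 mm thick, lying on top of the block. Origin: centre of its underside.
- coaster_b: Same as coaster_a, beside it on the block.
- raku_bowl: Crackle bowl, 124 mm across the rim, 62 mm high, on the shelf. Origin: centre of its underside.
- glaze_jar: Lidded white glaze jar, 76 mm across, 108 mm high. Origin: centre of its underside.
- brush_pot: Terracotta pot, 72 mm across, 85 mm high, brushes standing up to 200 mm. Origin: centre of its underside.
- cullet: Lump of green glass, about 85 mm long, 60 mm across, 47 mm high, between block and case. Origin: centre of its underside.
- sgraffito_tool: Wooden-handled sgraffito tool lying on the shelf between block and case, 160 mm long, 12 mm thick. Origin: under its middle.

How it is judged:
On the way:
1. the tall broad panel is lifted clear of the shelf, the others still leaning (height (world z) of panel_broad above 0.07 m and angle between each of panel_low_a, panel_low_b, panel_narrow's own z axis and vertical below 0.6 rad and distance of each of panel_low_a, panel_low_b, panel_narrow from where it was at the start of the episode below 0.05 m and height (world z) of each of panel_low_a, panel_low_b, panel_narrow below 0.02 m), for 0.1 s.
At the end, for the whole second after the job is handed in: Tall broad panel let go, at rest in the middle cutout: within 4 mm of its floor, 4 mm across, 6 mm along, upright to 4 deg. Other stack panels lean under 34 deg, feet down, moved under 50 mm. Packed panels and all other loose things within 20 mm of their start (z of panel_broad in the frame of cutout_floor between -0.004 and 0.004 m and x of panel_broad in the frame of cutout_floor between -0.004 and 0.004 m and y of panel_broad in the frame of cutout_floor between -0.006 and 0.006 m and angle between panel_broad's own z axis and vertical below 0.07 rad and angle between the x axis of panel_broad and the x axis of case, either way round below 0.08 rad and linear speed of panel_broad below 0.02 m/s and angle between each of panel_low_a, panel_low_b, panel_narrow's own z axis and vertical below 0.6 rad and distance of each of panel_low_a, panel_low_b, panel_narrow from where it was at the start of the episode below 0.05 m and height (world z) of each of panel_low_a, panel_low_b, panel_narrow below 0.02 m and distance of each of case_low, case_narrow, coaster_a, coaster_b, raku_bowl, glaze_jar, brush_pot, cullet, sgraffito_tool from where it was at the start of the episode below 0.02 m); the robot touches nothing.
It fails at once if a panel left in the stack toppled, lifted off the shelf or dragged away (angle between any of panel_low_a, panel_low_b, panel_narrow's own z axis and vertical above 0.7 rad or height (world z) of any of panel_low_a, panel_low_b, panel_narrow above 0.03 m or distance of any of panel_low_a, panel_low_b, panel_narrow from where it was at the start of the episode above 0.06 m).
It fails at once if a packed panel or another thing on the shelf disturbed by more than 30 mm (distance of any of case_low, case_narrow, coaster_a, coaster_b, raku_bowl, glaze_jar, brush_pot, cullet, sgraffito_tool from where it was at the start of the episode above 0.03 m).
It also fails if it takes over 48 s, if anything falls off the work surface, if the arm or the gripper's body presses on something with over 40 N, if the wrist force passes 120 N, or if a joint passes its speed limit or range.

## Robot

A 7-joint arm with a two-finger parallel gripper is mounted at the origin on the work surface. World frame = base frame: x ahead of the robot, y to its left, z up, the work surface at z = 0. Lengths are in m, angles in rad, forces in N, time in s.
With the tool pointing down it reaches from about 0.4 to 0.85 m from the base axis. Payload 4.5 kg.
Tool frame: the origin (TCP) lies midway between the tips of the shut fingers; the grasp point (between the pads) lies 19 mm behind it; x points along the fingers, y is the direction in which the jaws open and shut, and the axes are right-handed (so a half turn about x gives the same grasp; the last joint's range is limited). The gripper opens to 88 mm and grips with 3 to 60 N. Pads are 18 mm wide; open, the fingers measure 123 mm over their backs; the gripper's body (75 mm by 187 mm) begins 45 mm behind the grasp point.
Start: joints at [1.16, 0.689, -0.195, 1.565, 0.157, 0.902, -0.215], TCP at [0.269, -0.564, 0.239] pointing down, gripper open.
Joint ranges: [-3.01, 3.01], [-0.46, 2.08], [-1.47, 1.51], [0.13, 2.56], [-1, 4.14], [0.04, 2.09], [-2.66, 2.66]. Speed limits (rad/s): [2.57, 2.57, 3.14, 3.14, 3.14, 3.14, 3.14].

## Interface

Orientations are given as a unit quaternion [x, y, z, w].
In Python, from plant import r gives the robot as it stands.
- The arm moves only by the tool arm_command, never from a script. Its argument "plan" is a list of rows, each a list of 5 numbers: the finger opening in m, from 0 to 0.0881, then the shift along the tool's x, y, z in m, then the turn about the tool's x in rad. In form: [[grip, dx, dy, dz, roll], ...]. A call has 1 to 12 rows; each row shifts and turns the commanded pose from where the row before left it, along the tool's axes as they then stand; what a row does not reach is not made up. A row lasts 1/8 s, in which the tool goes at most 62.5 mm and 10.7 degrees, less where a joint would pass 70% of its speed; a pose out of reach is approached as far as the arm can. A call is refused whole if a number of a shift passes 0.0625 or a number of a turn 0.188, either way. A call with a gripper value outside its range is refused whole. The fingers move at their own pace and stop on an object; "force" is the grip in N (left out, the last holds). Time passes only in rows, so rows that do not move let the fingers close. It gives the time, the measured TCP pose, the force and the opening at its end, in the units of the state.
- r.get_state(): the state, without advancing time (a new reading comes with each control period).
- r.snapshot(name): name is "scene" or "top" or "wrist"; returns (picture, depth): 480x640x3 uint8, red, green, blue; 480x640 float32, m along the optical axis (not along the pixel's ray), 0 where there is no reading.
- r.calibration(name): a dict with "fx", "fy", "cx", "cy" (pixels), "k1" (the pictures are not rectified: a ray, as slopes to the right and down, at radius r is drawn at 1 + k1 r^2 times it, then the intrinsics apply), "eye" and "orientation" of the camera in the world; the wrist camera has in their place "mount" (4x4, takes a point from camera to tool coordinates, whose origin is the TCP and whose axes are the tool frame's). Camera axes: x right, y down, z forward; pixel columns grow to the right and rows downward; lengths in m; the calibration is good to about 2 mm. A picture is of the moment at which its call begins: read the wrist's pose just before it. calibration takes no time and is no camera call.
- r.finish_job(): hands the job in, once; it reports no verdict.
The state is a dict: "clock": time; "q": joint angles; "qd": joint speeds; "joint_torque": joint torques, N m; "tool_pos": TCP position; "eef_rot": TCP orientation; "contact_force": force on the tool from outside, world axes, zero at the start; "moment": the same for the moment, N m; "opening": opening from 0.0 (shut) to 1.0 (fully open).
Only numpy, scipy, OpenCV 4.12 (cv2) and the standard library are available. Lean on these libraries where they do the work, as an engineer would, in place of code of your own. Each camera call takes 0.05 s, during which the arm holds its last target.

## Working session

There is one attempt and no reset: what is moved stays moved. The work goes in short steps, Python scripts to look and compute and a tool call to move; the robot and the scene stay as the last step left them, time stands still between calls to the robot, and variables do not carry over. Pictures are saved under pics/ and viewed, and the job is handed in when it is done.

Besides the shell and the picture viewer there is one more tool, called after "Request:" as a command line: name --pt "numbers of a row" for each row, then --argument value for the rest. arm_command: Moves the arm, as the interface text tells. Its arguments: {"type":"object","properties":{"plan":{"type":"array","items":{"type":"array","items":{"type":"number"}}},"force":{"type":"number"}},"required":["plan"]}

```bash
ls; mkdir -p pics
cat > h.py <<'E'
import numpy as np,cv2
from plant import r
from scipy.spatial.transform import Rotation as R
def save(name,fn):
    p,d=r.snapshot(name); cv2.imwrite('pics/'+fn+'.png',p[:,:,::-1]); np.save('pics/'+fn+'.npy',d); return p,d
def pose():
    s=r.get_state(); return np.array(s['tool_pos']),R.from_quat(s['eef_rot'])
def cloud(name,d,ps=None):
    c=r.calibration(name); v,u=np.mgrid[0:480,0:640].astype(float)
    x=(u-c['cx'])/c['fx'];y=(v-c['cy'])/c['fy'];a,b=x.copy(),y.copy()
    for _ in range(10):
        k=1+c['k1']*(a*a+b*b); a=x/k;b=y/k
    P=np.stack([a*d,b*d,d],-1)
    if 'mount' in c:
        M=np.array(c['mount']);P=P@M[:3,:3].T+M[:3,3]; return P@ps[1].as_matrix().T+ps[0]
    o=np.array(c['orientation']); 
    Q=R.from_quat(o).as_matrix() if o.size==4 else o
    return P@Q.T+np.array(c['eye'])
E
python3 - <<'E'
from h import *
print(r.get_state())
for n in ['scene','top','wrist']:
    c=r.calibration(n);print(c)
    save(n,n+'0')
E
```

```text
pics
{'clock': 0.0, 'q': array([ 1.15978755,  0.68996353, -0.19447657,  1.5663673 ,  0.15735064,
        0.90248407, -0.21510288]), 'qd': array([-0.00139485, -0.00013249,  0.00094204, -0.00028611, -0.0007679 ,
        0.00061232,  0.00033344]), 'joint_torque': array([-4.45164378e-04, -5.27557290e+01, -1.26655832e+00, -1.53428954e+01,
       -5.26109990e-02,  6.56568620e-03,  1.86204893e-04]), 'tool_pos': array([ 0.26857918, -0.56364374,  0.23791566]), 'eef_rot': array([-0.68947398, -0.15661185,  0.68989325, -0.15538872]), 'contact_force': array([0.14972953, 0.28393759, 0.30608228]), 'moment': array([ 0.03259026,  0.00123734, -0.07378005]), 'opening': 0.9996685001976714}
{'fx': 618.2430310962021, 'fy': 618.2430310962021, 'cx': 322.4696480857762, 'cy': 236.12009264045383, 'k1': -0.15660202754120814, 'eye': array([ 1.02200915, -0.35768456,  1.06603741]), 'orientation': array([ 0.87923288,  0.40432577, -0.10982962, -0.22673259])}
{'fx': 445.22044085784836, 'fy': 445.22044085784836, 'cx': 318.1477900010633, 'cy': 231.55327575601126, 'k1': -0.07017249631985631, 'eye': array([ 0.427775  , -0.02426528,  0.91673922]), 'orientation': array([-0.69782879,  0.71054809, -0.06609906,  0.06154108])}
{'fx': 409.77793098973075, 'fy': 409.77793098973075, 'cx': 314.49917238321103, 'cy': 244.4096262032815, 'k1': -0.06970529734523792, 'mount': array([[ 9.09328097e-04, -2.94723325e-01,  9.55582197e-01,
        -1.45369573e-01],
       [ 9.99999370e-01, -3.60502041e-04, -1.06278234e-03,
        -3.05357500e-04],
       [ 6.57716077e-04,  9.55582562e-01,  2.94722811e-01,
        -7.63126349e-02],
       [ 0.00000000e+00,  0.00000000e+00,  0.00000000e+00,
         1.00000000e+00]])}
```

View pics/scene0.png

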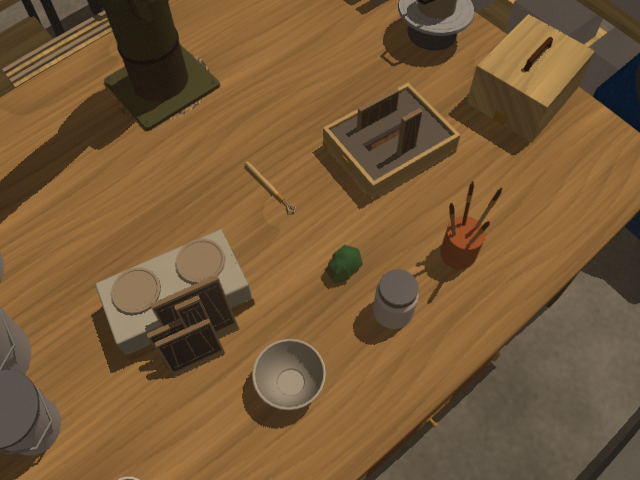

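View pics/top0.png

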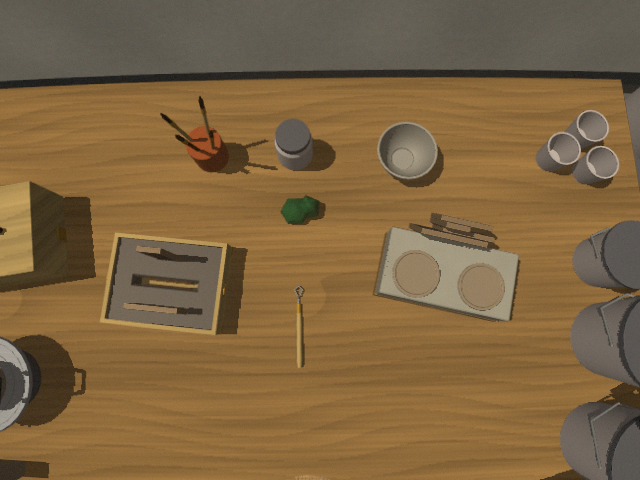

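View pics/wrist0.png

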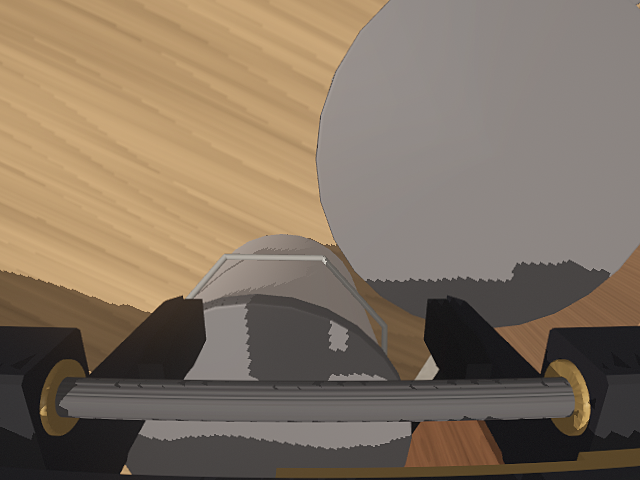

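Run:
```python
import cv2,numpy as np
from h import *
a=cv2.imread('pics/scene0.png')[220:385,85:265]; a=np.clip(a.astype(float)*1.8,0,255).astype(np.uint8)
b=cv2.imread('pics/top0.png')[200:330,365:530];b=np.clip(b.astype(float)*1.3,0,255).astype(np.uint8)
cv2.imwrite('pics/zs.png',cv2.resize(a,(720,594),interpolation=cv2.INTER_CUBIC))
cv2.imwrite('pics/zt.png',cv2.resize(b,(760,598),interpolation=cv2.INTER_CUBIC))
for n in ['scene','top']:
    P=cloud(n,np.load(f'pics/{n}0.npy'))
    np.save(f'pics/{n}P.npy',P)
    # stack region tall
T=np.load('pics/topP.npy')
print(T[205:255:4,465].round(3)); print(T[270,400:520:10].round(3))
```

```text
[[ 0.646 -0.345  0.005]
 [ 0.638 -0.346  0.001]
 [ 0.63  -0.345 -0.001]
 [ 0.621 -0.345 -0.001]
 [ 0.593 -0.309  0.099]
 [ 0.586 -0.31   0.094]
 [ 0.569 -0.292  0.145]
 [ 0.57  -0.307  0.099]
 [ 0.554 -0.289  0.15 ]
 [ 0.547 -0.29   0.146]
 [ 0.548 -0.309  0.09 ]
 [ 0.541 -0.309  0.087]
 [ 0.533 -0.308  0.089]]
[[ 0.503 -0.182  0.094]
 [ 0.502 -0.2    0.094]
 [ 0.502 -0.219  0.094]
 [ 0.502 -0.238  0.095]
 [ 0.502 -0.258  0.088]
 [ 0.501 -0.278  0.087]
 [ 0.501 -0.296  0.09 ]
 [ 0.428 -0.024  0.917]
 [ 0.499 -0.332  0.096]
 [ 0.499 -0.351  0.096]
 [ 0.499 -0.372  0.091]
 [ 0.499 -0.393  0.088]]
```

View pics/zs.png

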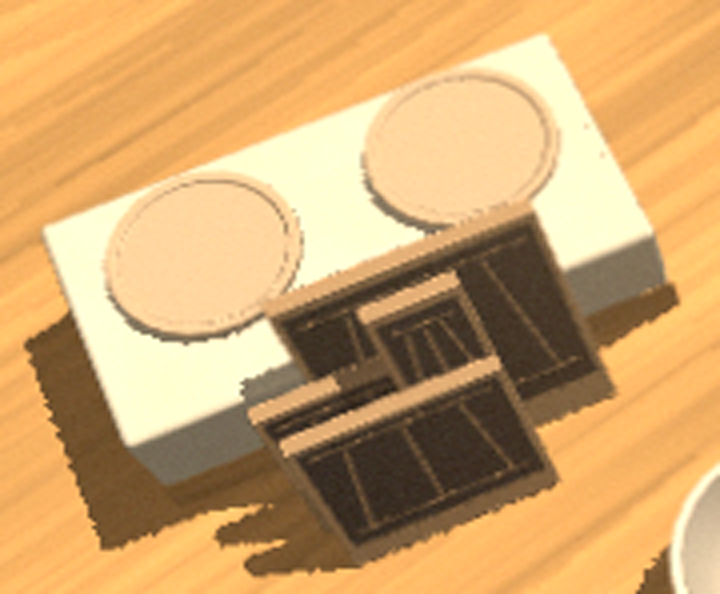

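View pics/zt.png

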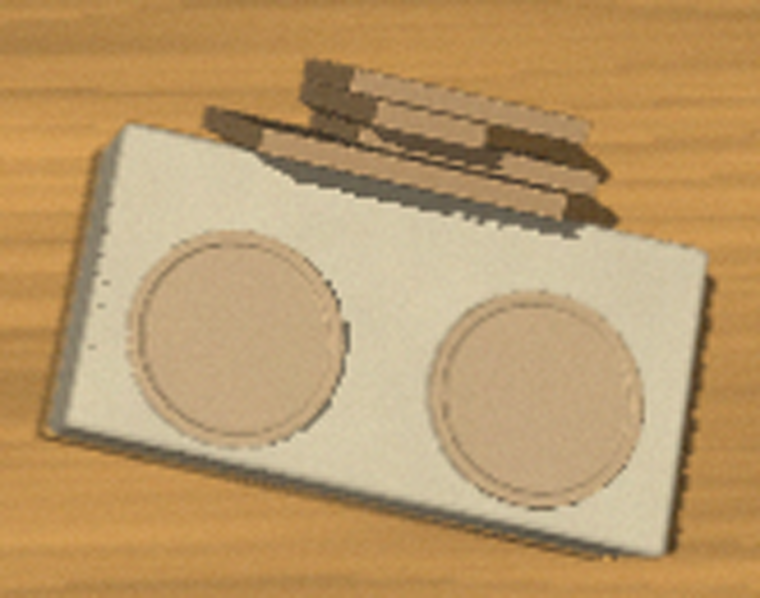

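Run:
```python
from h import *
print(R.from_quat(r.get_state()['eef_rot']).as_matrix().round(3))
S=np.load('pics/sceneP.npy').reshape(-1,3);T=np.load('pics/topP.npy').reshape(-1,3)
def reg(P):return P[(P[:,0]>.4)&(P[:,0]<.68)&(P[:,1]<-.12)&(P[:,1]>-.46)]
S=reg(S);T=reg(T)
for n,P in (('S',S),('T',T)):
    b=P[(P[:,2]>.075)&(P[:,2]<.105)&(P[:,0]<.56)]
    rc=cv2.minAreaRect(b[:,:2].astype(np.float32)*1000);print(n,'block',rc)
img=np.zeros((580,760,3),np.uint8)
yaw=None
# plot xy with height colour
for P,ch in ((S,0),(T,1)):
  pass
P=np.vstack([S,T]);P=P[P[:,2]>.07]
P=P[np.argsort(P[:,2])]
c=cv2.applyColorMap(np.clip((P[:,2]-.07)/.085*255,0,255).astype(np.uint8).reshape(-1,1),cv2.COLORMAP_JET)[:,0]
for p,cc in zip(P,c):
    u=int((-.13-p[1])/.3*760);v=int((.64-p[0])/.3*760)
    if 0<=u<760 and 0<=v<580: cv2.circle(img,(u,v),2,cc.tolist(),-1)
cv2.imwrite('pics/map.png',img)
```

```text
[[-0.001  0.43  -0.903]
 [ 0.001 -0.903 -0.43 ]
 [-1.    -0.001  0.   ]]
S block ((503.58721923828125, -278.2255859375), (248.7076416015625, 146.64537048339844), 76.94773864746094)
T block ((503.6986083984375, -278.8343505859375), (251.38519287109375, 146.36074829101562), 76.37028503417969)
```

View pics/map.png

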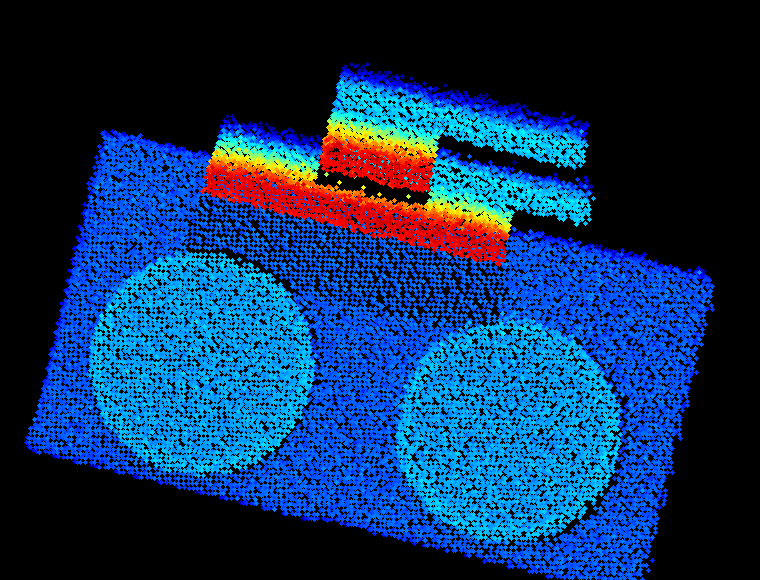

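Run:
```python
from h import *
S=np.load('pics/sceneP.npy').reshape(-1,3);T=np.load('pics/topP.npy').reshape(-1,3)
for n,P in (('S',S),('T',T)):
  P=P[(P[:,0]>.5)&(P[:,0]<.62)&(P[:,1]<-.18)&(P[:,1]>-.37)]
  for it,yaw in enumerate((np.radians(-13.3),)):
    # block x axis direction in world: 
    ex=np.array([np.cos(yaw),np.sin(yaw)]) ; ey=np.array([-ex[1],ex[0]])
    # determine yaw sign from the plot: width dir goes y decreasing -> x decreasing
    c=P[P[:,2]>.135]; 
    t=c[:,:2]@ex
    # cluster
    print(n,'t hist',np.histogram(t,bins=np.arange(t.min(),t.max()+.004,.004)))
    for nm,lo,hi in (('broad',-9,np.median(t)+.012),):
        q=c[t<t.min()+.022]; rc=cv2.minAreaRect(q[:,:2].astype(np.float32)*1000);print(nm,rc,q[:,2].max())
        k=q[q[:,2]>.145]; pf=np.polyfit(k[:,1],k[:,0],1);print('slope deg',np.degrees(np.arctan(pf[0])))
        s=q[:,:2]@ey;print('broad s',np.percentile(s,[0.5,99.5]),'t',np.percentile(q[:,:2]@ex,[1,99]))
        q=c[t>t.min()+.027];s=q[:,:2]@ey;print('narrow s',np.percentile(s,[0.5,99.5]),'t',np.percentile(q[:,:2]@ex,[1,99]),q[:,2].max())
T0=np.load('pics/topP.npy').reshape(-1,3)
for n,P in (('S',S),('T',T)):
  # case: rim z ~.06
  b=P[(P[:,0]>.3)&(P[:,0]<.62)&(P[:,1]>.12)&(P[:,1]<.5)&(P[:,2]>.045)&(P[:,2]<.065)]
  rc=cv2.minAreaRect(b[:,:2].astype(np.float32)*1000);print(n,'case',rc)
P=np.vstack([S,T]);P=P[(P[:,1]>.15)&(P[:,1]<.45)&(P[:,0]>.3)&(P[:,0]<.55)]
P=P[np.argsort(P[:,2])]
img=np.zeros((600,800,3),np.uint8)
c=cv2.applyColorMap(np.clip((P[:,2]-0)/.08*255,0,255).astype(np.uint8).reshape(-1,1),cv2.COLORMAP_JET)[:,0]
for p,cc in zip(P,c):
    u=int((.45-p[1])/.3*760);v=int((.53-p[0])/.3*760)
    if 0<=u<760 and 0<=v<600: cv2.circle(img,(u,v),2,cc.tolist(),-1)
cv2.imwrite('pics/map2.png',img)
```

```text
S t hist (array([114, 148, 269, 136,   0,  39,  53, 101,  52,   2]), array([0.5963095, 0.6003095, 0.6043095, 0.6083095, 0.6123095, 0.6163095,
       0.6203095, 0.6243095, 0.6283095, 0.6323095, 0.6363095]))
broad ((559.9744262695312, -271.0049133300781), (121.08985900878906, 21.835092544555664), 76.26363372802734) 0.148872668430028
slope deg 13.674806580872007
broad s [-0.19444487 -0.07503683] t [0.59677607 0.61745652]
narrow s [-0.16023775 -0.11694231] t [0.6233288  0.63186779] 0.14825617490118803
T t hist (array([145, 164, 100,  13,   0,  45,  61,  40,   3]), array([0.59600122, 0.60000122, 0.60400122, 0.60800122, 0.61200122,
       0.61600122, 0.62000122, 0.62400122, 0.62800122, 0.63200122]))
broad ((559.506103515625, -272.1016540527344), (120.58011627197266, 21.822900772094727), 76.28041076660156) 0.15124063079142802
slope deg 13.689229236484941
broad s [-0.19567489 -0.07601157] t [0.59634838 0.61783784]
narrow s [-0.16037183 -0.11763905] t [0.62317616 0.62951396] 0.15044331546346434
S case ((496.65264892578125, 328.75628662109375), (355.507568359375, 181.92764282226562), 83.7167739868164)
T case ((496.5050964355469, 327.585205078125), (354.9645080566406, 177.26065063476562), 83.39692687988281)
```

View pics/map2.png

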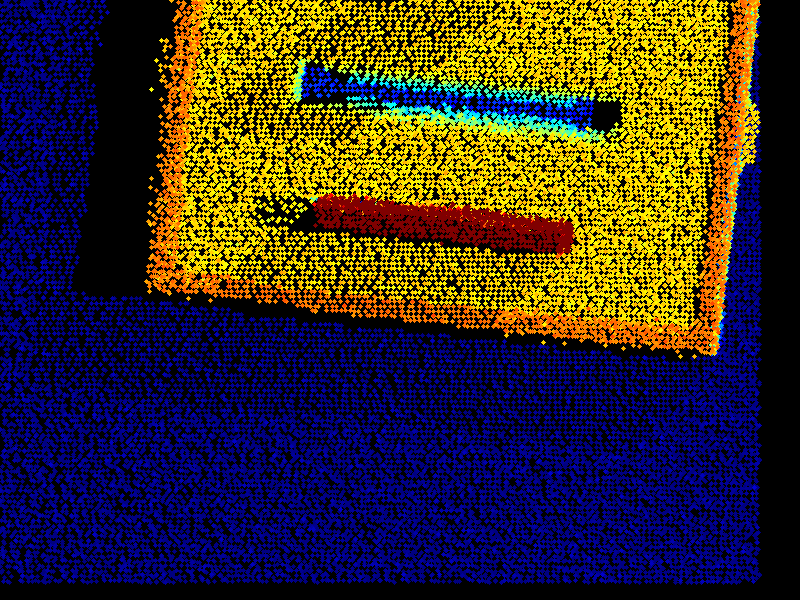

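Run:
```python
from h import *
S=np.load('pics/sceneP.npy').reshape(-1,3);T=np.load('pics/topP.npy').reshape(-1,3)
A=np.vstack([S,T])
q=A[(A[:,2]>.17)&(A[:,2]<.8)&(A[:,0]>0.0)&(A[:,0]<.9)&(abs(A[:,1])<.75)]
k=np.round(q[:,:2]/.05)*.05
u,i=np.unique(k,axis=0,return_inverse=True)
for j in range(len(u)):
    m=i.ravel()==j
    if m.sum()>4: print(u[j].round(2),q[m,2].max().round(3),end='; ')
print()
yaw=np.radians(-13.7);ex=np.array([np.cos(yaw),np.sin(yaw)]);ey=np.array([-ex[1],ex[0]])
for n,P in (('S',S),('T',T)):
  s=P[:,:2]@ey;t=P[:,:2]@ex
  m=(abs(t-.607)<.05)&(P[:,2]>.135)
  ss=s[m];print('s range broad',np.percentile(s[m&(t<.616)],[1,99]),'narrow',np.percentile(s[m&(t>.622)],[1,99]))
  m=(s>-.106)&(s<-.085)&(t<.66)&(t>.57)&(P[:,2]>.1)
  if 1:
    z=P[m,2];tt=t[m]
    for a in np.arange(.1,.155,.005):
      k=(z>a)&(z<=a+.005)
      if k.any(): print(n,a.round(3),np.percentile(tt[k],[2,50,98]).round(4),k.sum())
# low2 left edge & tops
P=A;s=P[:,:2]@ey;t=P[:,:2]@ex
for lo,hi in((.612,.625),(.625,.64),(.64,.66)):
  for a in np.arange(-.2,-.07,.01):
    m=(t>lo)&(t<hi)&(s>a)&(s<a+.01);print((round(a,2),P[m,2].max().round(3) if m.any() else None),end=' ')
  print()
```

```text
[ 0.   -0.05] 0.292; [ 0.05 -0.05] 0.312; [ 0.05 -0.  ] 0.304; [0.05 0.05] 0.269; [ 0.1  -0.05] 0.314; [ 0.1 -0. ] 0.309; [ 0.15 -0.55] 0.195; [ 0.15 -0.5 ] 0.195; [ 0.2  -0.55] 0.194; [ 0.2 -0.5] 0.194; [ 0.25 -0.55] 0.194; [ 0.25 -0.5 ] 0.243; [ 0.3  -0.55] 0.194; [ 0.35 -0.55] 0.195; [ 0.4  -0.55] 0.195; [ 0.45 -0.55] 0.192; [0.75 0.15] 0.199; [0.75 0.2 ] 0.199; [0.75 0.25] 0.201; [0.8  0.15] 0.201; [0.8 0.2] 0.197; [0.8  0.25] 0.19; 
s range broad [-0.18943881 -0.07133969] narrow [-0.15577835 -0.11275655]
S 0.1 [0.6176 0.6191 0.6211] 21
S 0.105 [0.616  0.6178 0.6204] 28
S 0.11 [0.6125 0.6163 0.6183] 27
S 0.115 [0.6136 0.6153 0.6164] 20
S 0.12 [0.6117 0.6139 0.6161] 25
S 0.125 [0.6105 0.6125 0.6149] 27
S 0.13 [0.6075 0.6112 0.6137] 32
S 0.135 [0.6069 0.6094 0.6116] 26
S 0.14 [0.5977 0.6048 0.6098] 62
S 0.145 [0.5997 0.6044 0.6097] 27
s range broad [-0.47700699 -0.07191892] narrow [-0.44908234 -0.11351539]
T 0.1 [0.6192 0.6192 0.6192] 1
T 0.115 [0.6153 0.6153 0.6153] 1
T 0.12 [0.6142 0.6143 0.6144] 2
T 0.125 [0.6132 0.6132 0.6132] 1
T 0.135 [0.599  0.6047 0.6105] 2
T 0.14 [0.5979 0
[... 892 characters left out ...]
)) (np.float64(-0.12), np.float64(0.15)) (np.float64(-0.11), np.float64(0.083)) (np.float64(-0.1), np.float64(0.086)) (np.float64(-0.09), np.float64(0.086)) (np.float64(-0.08), np.float64(0.088)) 
(np.float64(-0.2), np.float64(0.102)) (np.float64(-0.19), np.float64(0.102)) (np.float64(-0.18), np.float64(0.101)) (np.float64(-0.17), np.float64(0.102)) (np.float64(-0.16), np.float64(0.11)) (np.float64(-0.15), np.float64(0.105)) (np.float64(-0.14), np.float64(0.105)) (np.float64(-0.13), np.float64(0.105)) (np.float64(-0.12), np.float64(0.105)) (np.float64(-0.11), np.float64(0.033)) (np.float64(-0.1), np.float64(0.034)) (np.float64(-0.09), np.float64(0.035)) (np.float64(-0.08), np.float64(0.032))
```

Request:
arm_command --pt "0.088 -0.01 0 0 -0.177" --pt "0.088 -0.01 0 0 -0.177" --pt "0.088 -0.01 0 0 -0.177" --pt "0.088 -0.01 0 0 -0.177" --pt "0.088 -0.01 0 0 -0.179" --pt "0.06 0 0.026 -0.047 0" --pt "0.06 0 0.026 -0.047 0" --pt "0.06 0 0.026 -0.047 0" --pt "0.06 0 0.026 -0.047 0" --pt "0.06 0 0.026 -0.047 0" --pt "0.06 0 0.026 -0.047 0" --pt "0.06 0 0.026 -0.047 0" --force 5

```text
clock: 1.65
tool_pos: [0.5244, -0.2864, 0.2885]
eef_rot: [-0.556, -0.437, 0.556, -0.437]
contact_force: [0.7, -0.1, -0.7]
opening: 0.68
```

```bash
cat > go.py <<'E'
from h import *
def rel(tx,ty,tz,yaw):
    p,q=pose();M=q.as_matrix()
    d=M.T@(np.array([tx,ty,tz])-p)
    a=np.arctan2(M[1,1],M[0,1]); w=yaw-a; w=(w+np.pi/2)%np.pi-np.pi/2
    print('pos',p.round(4),'yaw',np.degrees(a).round(2),'d tool',d.round(4),'roll',(-w).round(4))
    s=r.get_state();print('F',s['contact_force'].round(2),'M',s['moment'].round(3),'open',round(s['opening']*88.1,1),'t',round(s['clock'],2))
E
python3 -c "
from go import *
rel(.568,-.2403,.103,np.radians(-13.7))"
```

```text
pos [ 0.5244 -0.2864  0.2885] yaw -13.71 d tool [ 0.1854  0.0315 -0.0551] roll -0.0001
F [ 0.68 -0.12 -0.66] M [-0.114 -0.105  0.01 ] open 59.9 t 1.65
```

Request:
arm_command --pt "0.06 0.02 0.008 -0.014 0" --pt "0.06 0.02 0.008 -0.014 0" --pt "0.06 0.03 0.008 -0.014 0" --pt "0.06 0.033 0.0075 -0.0131 0" --pt "0.06 0 0 0 0" --pt "0.06 0 0 0 0"

```text
clock: 2.4
tool_pos: [0.5671, -0.2427, 0.1863]
eef_rot: [-0.556, -0.436, 0.557, -0.437]
contact_force: [-0.8, -0.1, -0.1]
opening: 0.677
```

```bash
python3 -c "
from go import *
rel(.568,-.2403,.103,np.radians(-13.7))
ps=pose();p,d=save('wrist','w1');P=cloud('wrist',d,ps).reshape(-1,3)
yaw=np.radians(-13.7);ex=np.array([np.cos(yaw),np.sin(yaw)]);ey=np.array([-ex[1],ex[0]])
s=P[:,:2]@ey;t=P[:,:2]@ex
for a in np.arange(.1,.155,.005):
  k=(P[:,2]>a)&(P[:,2]<=a+.005)&(s>-.11)&(s<-.09)&(t>.57)&(t<.64)
  if k.any(): print(a.round(3),np.percentile(t[k],[2,50,98]).round(4),k.sum())
"
```

```text
pos [ 0.5671 -0.2427  0.1863] yaw -13.77 d tool [ 0.0833  0.0003 -0.0027] roll -0.0012
F [-0.79 -0.14 -0.05] M [-0.116 -0.051 -0.016] open 59.6 t 2.4
0.1 [0.6189 0.6196 0.6203] 62
0.105 [0.6175 0.6182 0.6189] 62
0.11 [0.6162 0.6169 0.6176] 75
0.115 [0.6149 0.6156 0.6162] 69
0.12 [0.6133 0.6141 0.6149] 74
0.125 [0.6121 0.6127 0.6132] 82
0.13 [0.6109 0.6115 0.6121] 92
0.135 [0.6089 0.6099 0.6105] 95
0.14 [0.598  0.6015 0.6094] 402
0.145 [0.5996 0.6045 0.6074] 482
```

View pics/w1.png

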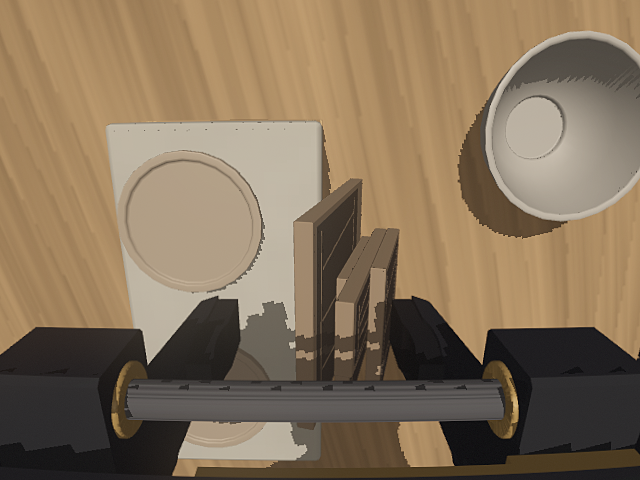

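```bash
python3 -c "
from go import *
d=np.load('pics/w1.npy');P=cloud('wrist',d,pose()).reshape(-1,3)
yaw=np.radians(-13.7);ex=np.array([np.cos(yaw),np.sin(yaw)]);ey=np.array([-ex[1],ex[0]])
s=P[:,:2]@ey;t=P[:,:2]@ex;z=P[:,2]
for nm,m in (('narrow',(t>.619)&(t<.64)&(z>.135)&(z<.155)),('broad',(t>.59)&(t<.612)&(z>.135)&(z<.155)),('low',(t>.62)&(t<.67)&(z>.07)&(z<.105))):
  print(nm,np.percentile(s[m],[50,95,99,100]),m.sum(),t[m].min(),t[m].max(),z[m].max())
# fingers: points near the tool
p,q=pose();L=(P-p)@q.as_matrix()
m=(d.ravel()>0)&(L[:,0]>-.03)&(L[:,0]<.004)&(abs(L[:,1])>.025)&(abs(L[:,1])<.06)&(abs(L[:,2])<.04)
print('finger z range',np.percentile(L[m],[0,1,50,99,100],axis=0).round(3))
"
```

```text
narrow [-0.13114742 -0.11282678 -0.11237691 -0.11200539] 1804 0.6190109192673465 0.6317900874490057 0.14825466230150378
broad [-0.11106135 -0.07324684 -0.07120313 -0.07077746] 4287 0.5981589996231073 0.6114693748958965 0.1485305800971478
low [-0.12645911 -0.07964035 -0.0712895  -0.07093196] 4303 0.6200057768685122 0.660517703230135 0.10496552989702673
finger z range [[-0.03  -0.046 -0.012]
 [-0.03  -0.044 -0.011]
 [-0.019  0.029 -0.009]
 [ 0.     0.044  0.008]
 [ 0.002  0.045  0.009]]
```

Request:
arm_command --pt "0.06 0 0 -0.0055 0" --pt "0.06 0 0 0 0" --pt "0.06 0.02 0 0 0" --pt "0.06 0.02 0 0 0" --pt "0.06 0.02 0 0 0" --pt "0.06 0.02 0 0 0" --pt "0.06 0.003 0 0 0" --pt "0.024 0 0 0 0" --pt "0.024 0 0 0 0" --pt "0.024 0 0 0 0" --force 5

```text
clock: 3.7
tool_pos: [0.5691, -0.2364, 0.1035]
eef_rot: [0.556, 0.436, -0.556, 0.437]
contact_force: [0.1, -0.4, 0.9]
opening: 0.365
```

```bash
python3 -c "
from go import *
rel(.5687,-.2373,.103,np.radians(-13.7))
save('wrist','w2');save('scene','s2')
a=cv2.imread('pics/s2.png')[180:400,60:280];cv2.imwrite('pics/s2z.png',cv2.resize(np.clip(a*1.6,0,255).astype(np.uint8),(600,600)))
"
```

```text
pos [ 0.5691 -0.2364  0.1035] yaw -13.7 d tool [ 0.0005 -0.0001  0.001 ] roll -0.0001
F [ 0.13 -0.4   0.85] M [ 0.033 -0.05   0.026] open 32.2 t 3.7
```

View pics/w2.png

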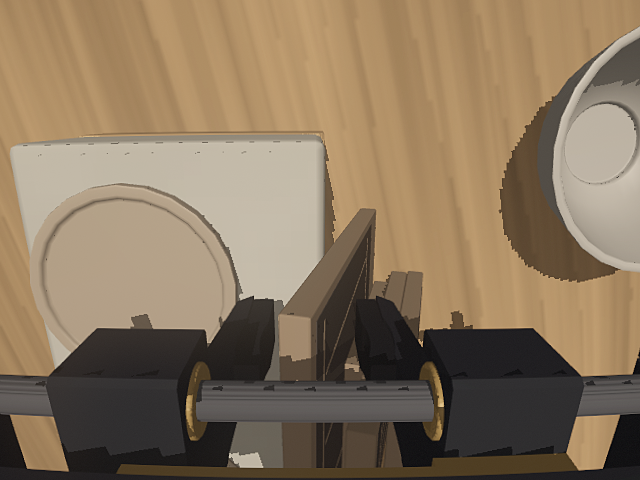

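View pics/s2z.png

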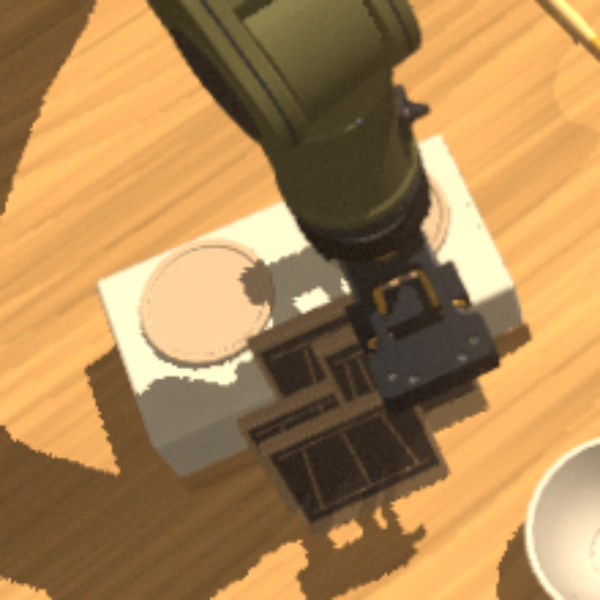

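Request:
arm_command --pt "0.0 0 0 0 0" --pt "0.0 0 0 0 0" --pt "0.0 0 0 0 0" --pt "0.0 0 0 0 0" --force 6

```text
clock: 4.3
tool_pos: [0.5692, -0.2363, 0.1031]
eef_rot: [0.556, 0.436, -0.556, 0.437]
contact_force: [0.9, -0.1, 2.2]
opening: 0.24
```

```bash
python3 -c "
from go import *
rel(.5687,-.2373,.103,np.radians(-13.7))
save('wrist','w3')
"
```

```text
pos [ 0.5692 -0.2363  0.1031] yaw -13.69 d tool [ 0.0001 -0.0003  0.0011] roll 0.0002
F [ 0.87 -0.12  2.25] M [-0.22  -0.537  0.007] open 21.2 t 4.3
```

View pics/w3.png

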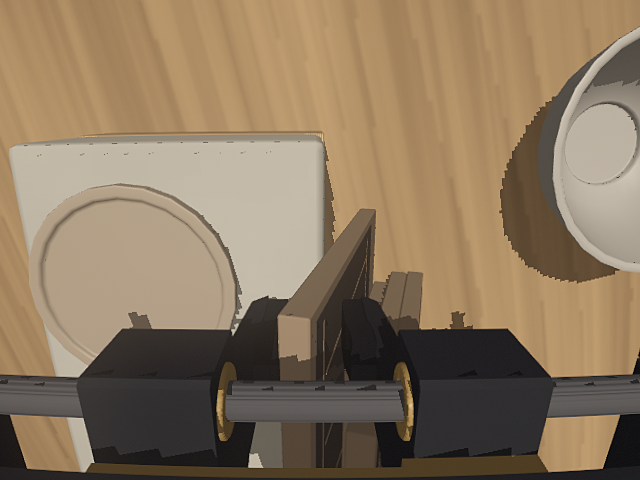

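Request:
arm_command --pt "0.0 -0.002 0.001 0 0" --pt "0.0 -0.0025 0.0015 0 0" --pt "0.0 -0.0025 0.0015 0 0" --pt "0.0 -0.0025 0.0015 0 0" --pt "0.0 -0.0025 0.0015 0 0" --pt "0.0 -0.003 0.0015 0 0" --pt "0.0 -0.003 0.0015 0 0" --pt "0.0 -0.002 0 0 0" --pt "0 0 0 0 0" --force 16

```text
clock: 5.48
tool_pos: [0.5781, -0.2383, 0.1226]
eef_rot: [-0.556, -0.437, 0.556, -0.437]
contact_force: [3.6, -0.4, -4.8]
opening: 0.114
```

```bash
python3 -c "
from go import *
rel(.5687,-.2373,.103,np.radians(-13.7))
save('wrist','w4');save('scene','s4')
a=cv2.imread('pics/s4.png')[180:400,60:280];cv2.imwrite('pics/s4z.png',cv2.resize(np.clip(a*1.6,0,255).astype(np.uint8),(600,600)))
"
```

```text
pos [ 0.5781 -0.2383  0.1226] yaw -13.69 d tool [ 0.0196 -0.0094  0.0012] roll 0.0002
F [ 3.6  -0.39 -4.84] M [-0.075 -1.025  0.015] open 10.0 t 5.47
```

View pics/w4.png

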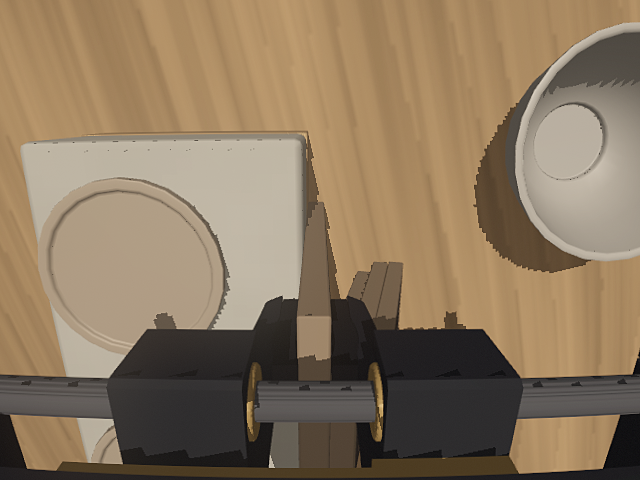

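View pics/s4z.png

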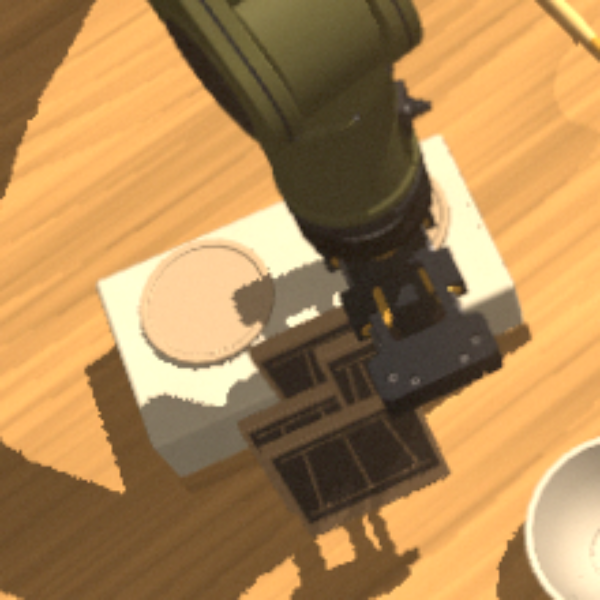

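Request:
arm_command --pt "0.0 0 0 0 0" --pt "0.0 -0.004 0 0 0" --pt "0.0 -0.006 0 0 0" --pt "0.0 -0.007 0 0 0" --pt "0.0 -0.008 0 0 0" --pt "0.0 -0.008 0 0 0" --pt "0.0 -0.008 0 0 0" --pt "0.0 -0.008 0 0 0" --pt "0.0 -0.008 0 0 0" --pt "0.0 -0.008 0 0 0" --pt "0.0 -0.008 0 0 0" --pt "0 -0.008 0 0 0" --force 50

```text
clock: 7.08
tool_pos: [0.5772, -0.2384, 0.204]
eef_rot: [-0.555, -0.437, 0.557, -0.436]
contact_force: [0.1, 0.4, -2.7]
opening: 0.111
```

Request:
arm_command --pt "0.0 -0.008 0 0 0" --pt "0.0 -0.01 0 0 0" --pt "0.0 -0.012 0 0 0" --pt "0.0 -0.012 0 0 0" --pt "0.0 -0.01 0 0 0" --pt "0.0 0 0 0 0"

```text
clock: 7.82
tool_pos: [0.579, -0.2387, 0.2569]
eef_rot: [0.557, 0.436, -0.556, 0.437]
contact_force: [-0.3, -0.4, -3.7]
opening: 0.11
```

```bash
python3 -c "
from go import *
rel(.5687,-.2373,.103,np.radians(-13.7))
save('wrist','w5');save('scene','s5')
a=cv2.imread('pics/s5.png')[150:400,40:290];cv2.imwrite('pics/s5z.png',cv2.resize(np.clip(a*1.6,0,255).astype(np.uint8),(600,600)))
"
```

```text
pos [ 0.579  -0.2387  0.2569] yaw -13.7 d tool [ 0.1538 -0.0107  0.0011] roll 0.0001
F [-0.27 -0.36 -3.67] M [ 0.066 -0.067 -0.064] open 9.7 t 7.83
```

View pics/w5.png

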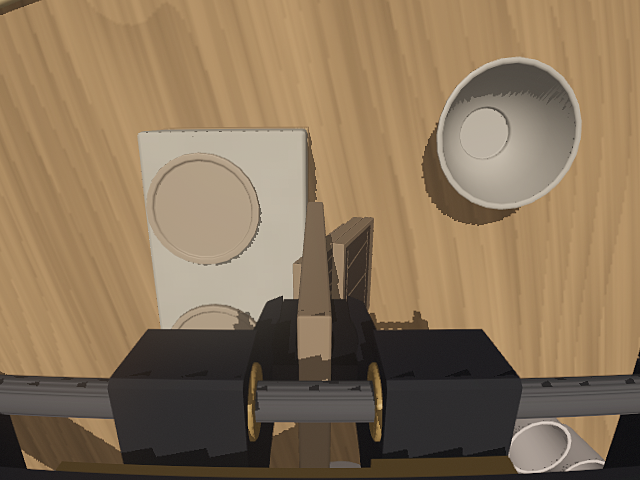

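View pics/s5z.png

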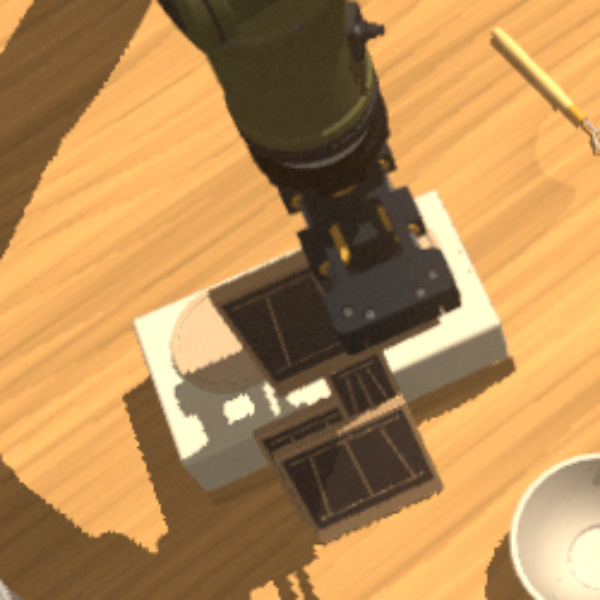

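```bash
cat > case.py <<'E'
from go import *
def fit(P,name,th=np.radians(-6.2)):
    P=P.reshape(-1,3)
    P=P[(P[:,0]>.37)&(P[:,0]<.63)&(P[:,1]>.13)&(P[:,1]<.44)]
    m=(P[:,2]>.054)&(P[:,2]<.066)
    B=P[m,:2]
    for it in range(3):
        ex=np.array([np.cos(th),np.sin(th)]);ey=np.array([-ex[1],ex[0]])
        t=B@ex;s=B@ey
        # edges: per-bin extremes
        def edge(a,b,sg):
            lo,hi=np.percentile(a,[12,88]);bins=np.linspace(lo,hi,25);X=[];Y=[]
            for i in range(24):
                k=(a>bins[i])&(a<bins[i+1])
                if k.sum()>3: X.append((bins[i]+bins[i+1])/2);Y.append(np.percentile(b[k],98 if sg>0 else 2))
            X=np.array(X);Y=np.array(Y)
            for _ in range(4):
                pf=np.polyfit(X,Y,1);e=abs(Y-np.polyval(pf,X));g=e<max(np.median(e)*2.5,.0004);X,Y=X[g],Y[g]
            return pf,np.median(Y),len(X),e.max()
        res=dict(tl=edge(s,t,-1),tu=edge(s,t,1),sl=edge(t,s,-1),su=edge(t,s,1))
        dth=np.median([-res['tl'][0][0],-res['tu'][0][0],res['sl'][0][0],res['su'][0][0]]) if it<2 else 0
        if it==0: print({k:round(np.degrees(v[0][0]),2) for k,v in res.items()})
        th=th+dth
    print(name,'yaw',np.degrees(th).round(2),{k:(v[1].round(4),v[2]) for k,v in res.items()},'size',(res['tu'][1]-res['tl'][1]).round(4),(res['su'][1]-res['sl'][1]).round(4))
    c=(res['tl'][1]+res['tu'][1])/2*ex+(res['sl'][1]+res['su'][1])/2*ey
    print(' centre',c.round(4))
    # hole
    t=P[:,:2]@ex-c@ex;s=P[:,:2]@ey-c@ey
    m=(abs(t)<.018)&(abs(s)<.075)&(P[:,2]<.03)&(P[:,2]>0)
    if m.sum()>5: print(' hole t',np.percentile(t[m],[1,50,99]).round(4),'s',np.percentile(s[m],[1,50,99]).round(4),m.sum(),'zmin',np.percentile(P[m,2],[1,50]).round(4))
    for nm,t0,z0 in(('low',-.05,.08),('narrow',.05,.12)):
        m=(abs(t-t0)<.02)&(abs(s)<.07)&(P[:,2]>z0)
        if m.sum()>5: print(' ',nm,'t',np.percentile(t[m],[1,50,99]).round(4),'s',np.percentile(s[m],[1,99]).round(4))
    m=(abs(t)<.03)&(abs(s)<.1)&(P[:,2]>.045);print(' insert z',np.median(P[m,2]).round(4))
    return c,th,ex,ey
if __name__=='__main__':
    for n in('scene','top'): fit(np.load(f'pics/{n}P.npy'),n)
E
python3 case.py
```

```text
{'tl': np.float64(9.77), 'tu': np.float64(0.14), 'sl': np.float64(-0.69), 'su': np.float64(-1.36)}
scene yaw -6.92 {'tl': (np.float64(0.3723), 24), 'tu': (np.float64(0.5427), 24), 'sl': (np.float64(0.2144), 19), 'su': (np.float64(0.4401), 20)} size 0.1704 0.2256
 centre [0.4936 0.2698]
 hole t [-0.0131 -0.0086 -0.0056] s [-0.0517 -0.0163  0.0245] 65 zmin [0.0179 0.0268]
  low t [-0.0587 -0.0489 -0.0449] s [-0.0503  0.0485]
  narrow t [0.0414 0.051  0.0544] s [-0.023   0.0212]
 insert z 0.0508
{'tl': np.float64(0.34), 'tu': np.float64(0.25), 'sl': np.float64(-0.65), 'su': np.float64(-0.28)}
top yaw -6.5 {'tl': (np.float64(0.3695), 24), 'tu': (np.float64(0.5432), 22), 'sl': (np.float64(0.2105), 19), 'su': (np.float64(0.4344), 19)} size 0.1737 0.2239
 centre [0.4899 0.2687]
 hole t [-0.0061  0.0003  0.007 ] s [-0.052   0.0033  0.0643] 306 zmin [0.0091 0.0137]
  low t [-0.055  -0.0493 -0.0441] s [-0.0497  0.0484]
  narrow t [0.0442 0.0484 0.0548] s [-0.0218  0.0214]
 insert z 0.0526
```

Request:
arm_command --pt "0 -0.012 0 0 -0.063" --pt "0 -0.012 0 0 -0.063" --pt "0 0 -0.006 -0.02 0" --pt "0 0 -0.012 -0.04 0" --pt "0 0 -0.012 -0.045 0" --pt "0 0 -0.012 -0.045 0" --pt "0 0 -0.012 -0.045 0" --pt "0 0 -0.012 -0.045 0" --pt "0 0 -0.012 -0.045 0" --pt "0 0 -0.012 -0.045 0" --pt "0 0 -0.012 -0.045 0" --pt "0 0 -0.012 -0.045 0"

```text
clock: 9.43
tool_pos: [0.5103, 0.1941, 0.2791]
eef_rot: [-0.527, -0.471, 0.528, -0.471]
contact_force: [0.2, 0.1, -3.6]
opening: 0.111
```

Request:
arm_command --pt "0 0 -0.012 -0.045 0" --pt "0 0 -0.012 -0.04 0" --pt "0 0 -0.006 -0.02 0" --pt "0 0 0 0 0" --pt "0 0 0 0 0" --pt "0 0 0 0 0"

```text
clock: 10.18
tool_pos: [0.4952, 0.297, 0.2795]
eef_rot: [-0.528, -0.47, 0.529, -0.471]
contact_force: [0.2, 0.8, -4.3]
opening: 0.11
```

```bash
python3 -c "
from go import *
rel(.495,.3045,.28,np.radians(-6.5))
ps=pose();p,d=save('wrist','w6');save('scene','s6')
P=cloud('wrist',d,ps);np.save('pics/w6P.npy',P)
"
```

```text
pos [0.4952 0.297  0.2795] yaw -6.67 d tool [-0.0005 -0.0011 -0.0074] roll -0.0029
F [ 0.17  0.81 -4.27] M [ 0.115 -0.044 -0.039] open 9.7 t 10.18
```

View pics/w6.png

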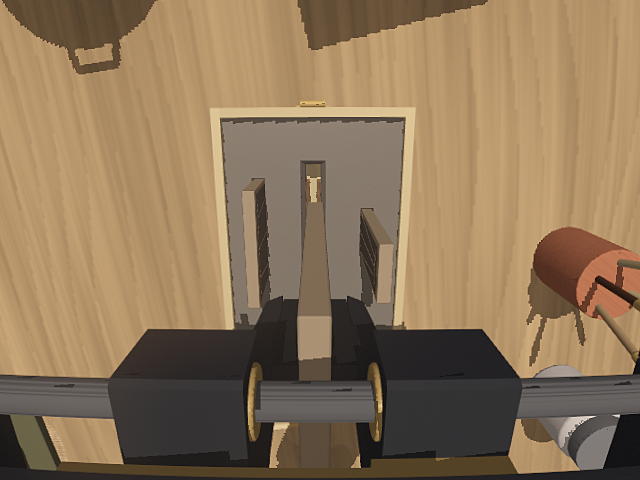

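View pics/s6.png

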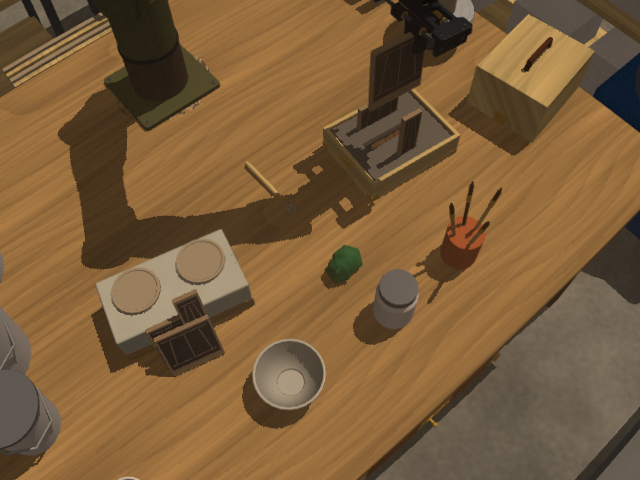

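Run:
```python
from case import *
P=np.load('pics/w6P.npy')
p,q=pose()
c,th,ex,ey=fit(P,'wrist')
Pf=P.reshape(-1,3);t=(Pf[:,:2]-c)@ex;s=(Pf[:,:2]-c)@ey;z=Pf[:,2]
print('tool in case',((p[:2]-c)@ex).round(4),((p[:2]-c)@ey).round(4))
# bevel region per bins: hole edge in x for z<.045 
for a in np.arange(.02,.07,.006):
    m=(abs(t)<.025)&(s>a)&(s<a+.006)&(z<.047)&(z>0)
    if m.sum()>3: print('hole s',a.round(3),np.percentile(t[m],[1,99]).round(4),z[m].min().round(3),m.sum())
m=(abs(t)<.006)&(s>.03)&(z<.04)&(z>0)&(s<.08);print('hole s end',np.percentile(s[m],[95,99,100]))
# panel
m=(abs(t)<.012)&(z>.15)&(z<.34)&(s<.12)&(s>-.1)
Q=np.c_[t,s,z][m]
for a in np.arange(.15,.34,.01):
    k=(Q[:,2]>a)&(Q[:,2]<=a+.01)
    if k.sum()>3: print('panel z',a.round(2),'t',np.percentile(Q[k,0],[2,98]).round(4),'smax',np.percentile(Q[k,1],[50,99]).round(4),Q[k,2].min().round(4),k.sum())
L=(Pf-p)@q.as_matrix()
# scene view of panel
d=np.load('pics/s6.npy');S=cloud('scene',d).reshape(-1,3)
t=(S[:,:2]-c)@ex;s=(S[:,:2]-c)@ey;z=S[:,2]
m=(abs(t)<.02)&(abs(s)<.09)&(z>.13)&(z<.36)
Q=np.c_[t,s,z][m]
for a in np.arange(-.06,.06,.01):
    k=(Q[:,1]>a)&(Q[:,1]<=a+.01)
    if k.sum(): print('scene s',a.round(2),'z',np.percentile(Q[k,2],[1,99]).round(4),k.sum())
f=Q[(Q[:,2]>.18)&(Q[:,2]<.3)];A=np.c_[f[:,1:],np.ones(len(f))];co=np.linalg.lstsq(A,f[:,0],rcond=None)[0];print('face t=',co.round(4),'s lim',f[:,1].min(),f[:,1].max())
```

```text
{'tl': np.float64(0.52), 'tu': np.float64(0.19), 'sl': np.float64(-0.51), 'su': np.float64(-0.52)}
wrist yaw -6.71 {'tl': (np.float64(0.3676), 21), 'tu': (np.float64(0.5429), 21), 'sl': (np.float64(0.4317), 18), 'su': (np.float64(0.4392), 22)} size 0.1753 0.0075
 centre [0.503  0.3793]
 hole t [-0.0173  0.0001  0.0175] s [-0.074   0.0184  0.0602] 854 zmin [0.     0.0011]
  low t [-0.0615 -0.0418 -0.0301] s [-0.0665 -0.0478]
  narrow t [0.0302 0.0374 0.0668] s [-0.0648 -0.0478]
 insert z 0.3603
tool in case 0.0016 -0.0818
hole s 0.02 [-0.0234  0.0246] 0.0 100
hole s 0.026 [-0.0243  0.0245] 0.0 88
hole s 0.032 [-0.0235  0.0244] 0.0 67
hole s 0.038 [-0.0241  0.0238] 0.0 61
hole s 0.044 [-0.0248  0.0242] 0.0 109
hole s 0.05 [-0.024   0.0242] 0.0 93
hole s 0.056 [-0.0248  0.0215] 0.0 75
hole s 0.062 [-0.0246  0.024 ] 0.0 89
hole s 0.068 [-0.0246  0.0249] 0.0 87
hole s end [0.07742747 0.07940592 0.07946105]
panel z 0.17 t [-0.003   0.0063] smax [-0.0561 -0.0557] 0.172 47
panel z 0.18 t [-0.0028  0.0066] smax [-0.0563 -0.0558] 0.18 65
panel z 0.19 t [-0.0028  0.0068] smax [-0.0565 -0.0561] 
[... 344 characters left out ...]
0.25 t [-0.003   0.0064] smax [-0.0577 -0.0573] 0.2501 160
panel z 0.26 t [-0.0031  0.0063] smax [-0.058  -0.0574] 0.26 192
panel z 0.27 t [-0.0104  0.0105] smax [-0.0582 -0.0576] 0.2701 283
panel z 0.28 t [-0.0115  0.0116] smax [-0.0727 -0.0579] 0.28 656
panel z 0.29 t [-0.0116  0.0115] smax [-0.0726 -0.0581] 0.2901 782
panel z 0.3 t [-0.0118  0.0115] smax [-0.0729 -0.0583] 0.3 1046
panel z 0.31 t [-0.0115  0.0115] smax [-0.0727 -0.0584] 0.31 1546
panel z 0.32 t [-0.0111  0.0111] smax [-0.0731 -0.0591] 0.32 3430
panel z 0.33 t [-0.0118 -0.0104] smax [-0.0868 -0.0712] 0.33 180
scene s -0.06 z [0.1718 0.2635] 33
face t= [-0.0453  0.0442 -0.0062] s lim -0.08997561115184961 -0.05604411187693854
```

Run:
```python
from go import *
P=np.load('pics/w6P.npy').reshape(-1,3)
p,q=pose();th=np.radians(-6.7);ex=np.array([np.cos(th),np.sin(th)]);ey=np.array([-ex[1],ex[0]])
t=P[:,:2]@ex-.45525;s=P[:,:2]@ey;z=P[:,2]
m=(z>.054)&(z<.066)&(abs(t)<.08)&(s>.42)&(s<.47)
for a in np.arange(-.08,.08,.02):
    k=m&(t>a)&(t<a+.02);print(a.round(2),np.percentile(s[k],[1,50,98,100]).round(4),k.sum())
# hole extents, insert z
m=(abs(t)<.03)&(s>.36)&(s<.42)&(z>.02)&(z<.06);print('ins z',np.median(z[m]))
for a in np.arange(.35,.41,.005):
    k=(abs(t)<.025)&(s>a)&(s<a+.005)&(z<.047)&(z>0)
    if k.sum()>2: print('hole',a.round(3),np.percentile(t[k],[2,98]).round(4),z[k].min().round(3),k.sum())
for nm,t0 in(('low',-.05),('nar',.05)):
    k=(abs(t-t0)<.02)&(z>.07)&(s>.25)&(s<.42);print(nm,np.percentile(t[k],[1,99]).round(4),'smax',np.percentile(s[k],[98,100]).round(4))
print('tool t,s',(p[:2]@ex-.45525).round(4),(p[:2]@ey).round(4))
k=(abs(t)<.012)&(z>.165)&(z<.3)&(s>.2)&(s<.36);print('panel zmin',z[k].min(),'s max by z',[np.percentile(s[k&(abs(z-a)<.005)],98).round(4) for a in(.175,.25)])
```

```text
-0.08 [0.426  0.4353 0.4393 0.4394] 229
-0.06 [0.4317 0.4355 0.4392 0.4393] 230
-0.04 [0.4316 0.435  0.4391 0.4391] 238
-0.02 [0.4316 0.4349 0.439  0.439 ] 229
0.0 [0.4316 0.4353 0.439  0.4416] 230
0.02 [0.4316 0.435  0.4391 0.4391] 238
0.04 [0.4317 0.4358 0.4392 0.4392] 231
0.06 [0.4215 0.4352 0.4393 0.4394] 257
ins z 0.05119563427946802
hole 0.35 [-0.0091  0.0073] 0.01 83
hole 0.355 [-0.0091  0.0087] 0.009 101
hole 0.36 [-0.0091  0.0087] 0.01 106
hole 0.365 [-0.009   0.0086] 0.01 100
hole 0.37 [-0.009   0.0086] 0.01 129
hole 0.375 [-0.009   0.0094] 0.009 107
hole 0.38 [-0.0089  0.0086] 0.009 103
hole 0.385 [-0.0098  0.0094] 0.01 46
hole 0.39 [-0.0092  0.0089] 0.044 30
low [-0.0612 -0.0301] smax [0.3873 0.388 ]
nar [0.0302 0.0667] smax [0.3874 0.3882]
tool t,s 0.0016 0.3535Traceback (most recent call last):
  File "<stdin>", line 16, in <module>
    return umr_minimum(a, axis, None, out, keepdims, initial, where)
ValueError: zero-size array to reduction operation minimum which has no identity
```

Request:
arm_command --pt "0 0 -0.0017 -0.0075 -0.001" --pt "0 0.01 0 0 0" --pt "0 0.02 0 0 0" --pt "0 0.02 0 0 0" --pt "0 0.02 0 0 0" --pt "0 0.02 0 0 0" --pt "0 0.015 0 0 0" --pt "0 0.005 0 0 0" --pt "0 0 0 0 0" --pt "0 0 0 0 0" --force 58

```text
clock: 11.52
tool_pos: [0.494, 0.3074, 0.1704]
eef_rot: [0.528, 0.471, -0.527, 0.471]
contact_force: [0.6, 0.7, -4.3]
opening: 0.107
```

Run:
```python
from go import *
rel(.495,.3045,.28,np.radians(-6.7))
ps=pose();_,d=save('wrist','w7');P=cloud('wrist',d,ps).reshape(-1,3)
p,q=ps;th=np.radians(-6.7);ex=np.array([np.cos(th),np.sin(th)]);ey=np.array([-ex[1],ex[0]])
t=P[:,:2]@ex-.45525;s=P[:,:2]@ey-.3261;z=P[:,2]
print('tool',p[:2]@ex-.45525,p[:2]@ey-.3261)
m=(z>.054)&(z<.066)&(abs(t)<.07)&(s>.1)&(s<.13);print('rim s',np.percentile(s[m],[1,98]).round(4))
for side in(-1,1):
    m=(z>.054)&(z<.066)&(abs(t*side-.088)<.012)&(s>-0.02)&(s<.1); 
    if m.any(): print('rim t',side,np.percentile(t[m],[2,98]).round(4),m.sum())
for a in np.arange(.03,.07,.005):
    k=(abs(t)<.025)&(s>a)&(s<a+.005)&(z<.047)&(z>0)
    if k.sum()>2: print('hole',a.round(3),np.percentile(t[k],[2,98]).round(4),k.sum())
for a in np.arange(.055,.16,.01):
    k=(abs(t)<.014)&(s<.068)&(s>.03)&(z>a)&(z<a+.01)
    if k.sum()>2: print('panel',a.round(3),np.percentile(t[k],[2,98]).round(4),np.percentile(s[k],98).round(4),z[k].min().round(4))
```

```text
pos [0.494  0.3074 0.1704] yaw -6.42 d tool [-0.1096  0.0014  0.0026] roll 0.005
F [ 0.57  0.67 -4.31] M [ 0.076 -0.085  0.05 ] open 9.4 t 11.53
tool -0.000483801813395357 0.036797226044053555
rim s [0.105  0.1127]
rim t -1 [-0.0878 -0.0795] 2578
rim t 1 [0.0797 0.088 ] 2569
hole 0.03 [-0.0092  0.0093] 37
hole 0.035 [-0.0092  0.0094] 46
hole 0.04 [-0.0092  0.0092] 56
hole 0.045 [-0.0092  0.0091] 83
hole 0.05 [-0.0091  0.0091] 119
hole 0.055 [-0.0091  0.009 ] 122
hole 0.06 [-0.0096  0.0094] 65
panel 0.055 [-0.0053  0.0031] 0.0638 0.0628
panel 0.065 [-0.0053  0.0039] 0.0638 0.0651
panel 0.075 [-0.0052  0.0042] 0.0637 0.0751
panel 0.085 [-0.0056  0.004 ] 0.0634 0.0851
panel 0.095 [-0.0054  0.0039] 0.0632 0.0951
panel 0.105 [-0.0052  0.0041] 0.0629 0.1052
panel 0.115 [-0.0055  0.0039] 0.0627 0.1151
panel 0.125 [-0.0055  0.0041] 0.0625 0.1251
panel 0.135 [-0.0055  0.0039] 0.0623 0.135
panel 0.145 [-0.0057  0.004 ] 0.062 0.145
panel 0.155 [-0.0057  0.0038] 0.0619 0.1551
```

View pics/w7.png

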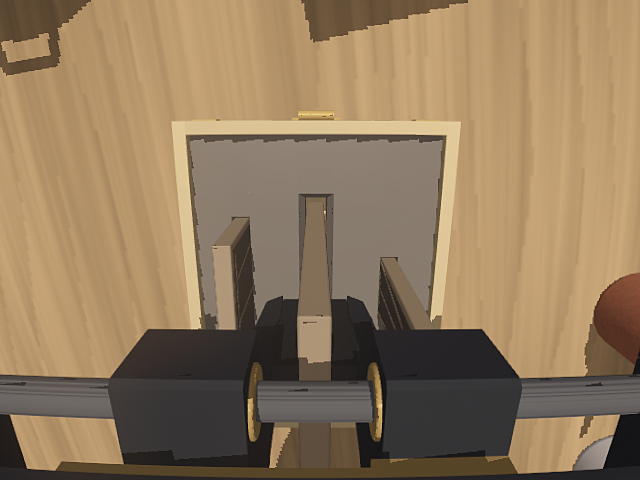

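Request:
arm_command --pt "0 0 0.0007 0.003 0.005" --pt "0 0 0 0 0" --pt "0 0.006 0 0 0" --pt "0 0.006 0 0 0" --pt "0 0.006 0 0 0" --pt "0 0.006 0 0 0" --pt "0 0.004 0 0 0" --pt "0 0 0 0 0" --pt "0 0 0 0 0"

```text
clock: 12.7
tool_pos: [0.494, 0.304, 0.1418]
eef_rot: [0.528, 0.47, -0.528, 0.47]
contact_force: [-0.7, -0.0, -3.3]
opening: 0.106
```

```bash
cat > m.py <<'E'
from go import *
import sys
def meas(fn):
    rel(.494,.305,.11,np.radians(-6.7))
    ps=pose();_,d=save('wrist',fn);P=cloud('wrist',d,ps).reshape(-1,3)
    p,q=ps;th=np.radians(-6.7);ex=np.array([np.cos(th),np.sin(th)]);ey=np.array([-ex[1],ex[0]])
    t=P[:,:2]@ex-.45525;s=P[:,:2]@ey-.3261;z=P[:,2]
    print('tool',(p[:2]@ex-.45525).round(4),(p[:2]@ey-.3261).round(4))
    m=(z>.054)&(z<.066)&(abs(t)<.07)&(s>.1)&(s<.13);print('rim s',np.percentile(s[m],[1,98]).round(4))
    for side in(-1,1):
        m=(z>.054)&(z<.066)&(abs(t*side-.088)<.012)&(s>-0.02)&(s<.1)
        if m.any(): print('rim t',side,np.percentile(t[m],[2,98]).round(4))
    for a in np.arange(.055,.2,.015):
        k=(abs(t)<.014)&(s<.068)&(s>.03)&(z>a)&(z<a+.015)
        if k.sum()>2: print('panel',a.round(3),np.percentile(t[k],[2,98]).round(4),np.percentile(s[k],98).round(4),z[k].max().round(4))
    return t,s,z
if __name__=='__main__': meas(sys.argv[1])
E
python3 m.py w8
```

```text
pos [0.494  0.304  0.1418] yaw -6.71 d tool [ 0.0318 -0.0001 -0.001 ] roll -0.0002
F [-0.67 -0.03 -3.26] M [ 0.081 -0.061  0.057] open 9.3 t 12.7
tool -0.0001 0.0334
rim s [0.1049 0.1128]
rim t -1 [-0.0879 -0.0797]
rim t 1 [0.0796 0.088 ]
panel 0.055 [-0.0051  0.0045] 0.0599 0.0696
panel 0.07 [-0.0049  0.0046] 0.0597 0.0848
panel 0.085 [-0.005   0.0044] 0.0593 0.0999
panel 0.1 [-0.0052  0.0045] 0.0589 0.1149
panel 0.115 [-0.0051  0.0044] 0.0586 0.1297
panel 0.13 [-0.0129  0.0129] 0.0583 0.145
panel 0.145 [-0.0135  0.0135] 0.0579 0.16
panel 0.16 [-0.0137  0.0135] 0.0576 0.175
panel 0.175 [-0.0129  0.013 ] 0.0571 0.19
panel 0.19 [-0.0138  0.0137] 0.0451 0.2049
```

Request:
arm_command --pt "0 0.003 0 0 0" --pt "0 0.003 0 0 0" --pt "0 0.002 0 0 0" --pt "0 0.002 0 0 0" --pt "0 0 0 0 0"

```text
clock: 13.38
tool_pos: [0.4942, 0.3043, 0.1321]
eef_rot: [0.529, 0.47, -0.528, 0.47]
contact_force: [0.8, 0.4, 4.4]
opening: 0.109
```

Request:
arm_command --pt "0 0.002 0 0 0" --pt "0 0.002 0 0 0" --pt "0 0.002 0 0 0" --pt "0 0 0 0 0"

```text
clock: 13.88
tool_pos: [0.4941, 0.304, 0.1255]
eef_rot: [0.528, 0.47, -0.528, 0.47]
contact_force: [0.3, 1.5, 1.7]
opening: 0.111
```

```bash
python3 m.py w9
```

```text
pos [0.4941 0.304  0.1255] yaw -6.7 d tool [ 0.0155 -0.0002 -0.001 ] roll -0.0001
F [0.29 1.51 1.72] M [ 0.07  -0.29   0.019] open 9.8 t 13.88
tool -0.0 0.0334
rim s [0.1049 0.113 ]
rim t -1 [-0.0877 -0.0797]
rim t 1 [0.0797 0.0879]
panel 0.055 [-0.0049  0.0046] 0.0593 0.0698
panel 0.07 [-0.005   0.0044] 0.0591 0.085
panel 0.085 [-0.005   0.0046] 0.0588 0.0999
panel 0.1 [-0.0051  0.0045] 0.0587 0.115
panel 0.115 [-0.0131  0.0131] 0.0583 0.13
panel 0.13 [-0.0134  0.0135] 0.0579 0.145
panel 0.145 [-0.0136  0.0135] 0.0577 0.16
panel 0.16 [-0.013   0.0131] 0.0572 0.175
panel 0.175 [-0.0137  0.0138] 0.045 0.19
panel 0.19 [-0.0134  0.0134] 0.0678 0.205
```

Request:
arm_command --pt "0 0.002 0 0 0" --pt "0 0.0015 0 0 0" --pt "0 0.001 0 0 0" --pt "0 0 0 0 0"

```text
clock: 14.42
tool_pos: [0.4941, 0.3043, 0.1215]
eef_rot: [0.529, 0.47, -0.528, 0.47]
contact_force: [1.0, 0.7, 5.7]
opening: 0.107
```

Request:
arm_command --pt "0 0.001 0 0 0" --pt "0 0.001 0 0 0" --pt "0 0 0 0 0"

```text
clock: 14.8
tool_pos: [0.4944, 0.3054, 0.1205]
eef_rot: [0.529, 0.47, -0.527, 0.47]
contact_force: [0.1, 2.0, 12.5]
opening: 0.11
```

```bash
python3 m.py w10
```

```text
pos [0.4944 0.3054 0.1205] yaw -6.66 d tool [ 0.0105 -0.0003  0.0005] roll 0.0007
F [ 0.07  1.96 12.48] M [-0.31   0.073  0.029] open 9.7 t 14.8
tool 0.0001 0.0349
rim s [0.1051 0.1128]
rim t -1 [-0.0878 -0.0797]
rim t 1 [0.0796 0.0879]
panel 0.055 [-0.0049  0.0044] 0.0597 0.0697
panel 0.07 [-0.005   0.0045] 0.0597 0.085
panel 0.085 [-0.005   0.0045] 0.0597 0.0999
panel 0.1 [-0.005   0.0045] 0.0595 0.115
panel 0.115 [-0.0135  0.0133] 0.0594 0.13
panel 0.13 [-0.0135  0.0135] 0.0594 0.145
panel 0.145 [-0.0136  0.0135] 0.0593 0.16
panel 0.16 [-0.0132  0.0132] 0.0587 0.175
panel 0.175 [-0.0126  0.012 ] 0.0668 0.19
panel 0.19 [-0.0125  0.012 ] 0.0668 0.205
```

Request:
arm_command --pt "0 0.001 0 0 0" --pt "0 0.001 0 0 0" --pt "0 0 0 0 0"

```text
clock: 15.22
tool_pos: [0.4947, 0.3059, 0.1201]
eef_rot: [0.53, 0.47, -0.527, 0.47]
contact_force: [-1.7, 0.9, 23.5]
opening: 0.105
```

```bash
python3 m.py w11; python3 -c "
from go import *
d=save('scene','s11')[1];S=cloud('scene',d).reshape(-1,3)
th=np.radians(-6.7);ex=np.array([np.cos(th),np.sin(th)]);ey=np.array([-ex[1],ex[0]])
t=S[:,:2]@ex-.45525;s=S[:,:2]@ey-.3261;z=S[:,2]
for a in np.arange(-.07,.07,.01):
  k=(abs(t)<.012)&(s>a)&(s<a+.01)&(z>.1)&(z<.175)
  if k.sum()>2: print(a.round(2),np.percentile(z[k],[50,97]).round(4),k.sum())
"
```

```text
pos [0.4947 0.3059 0.1201] yaw -6.66 d tool [ 0.0101 -0.0006  0.001 ] roll 0.0007
F [-1.67  0.89 23.46] M [-0.635  0.676  0.094] open 9.3 t 15.22
tool 0.0003 0.0354
rim s [0.1049 0.1128]
rim t -1 [-0.0878 -0.0796]
rim t 1 [0.0796 0.0879]
panel 0.055 [-0.0048  0.0046] 0.0599 0.0699
panel 0.07 [-0.0048  0.0047] 0.0599 0.0849
panel 0.085 [-0.0049  0.0047] 0.0599 0.0999
panel 0.1 [-0.0048  0.0046] 0.0599 0.115
panel 0.115 [-0.0133  0.0134] 0.0599 0.13
panel 0.13 [-0.0134  0.0134] 0.0599 0.145
panel 0.145 [-0.0135  0.0135] 0.0599 0.16
panel 0.16 [-0.0132  0.0132] 0.0592 0.175
panel 0.175 [-0.0124  0.0122] 0.0667 0.19
panel 0.19 [-0.0124  0.0121] 0.0668 0.205
-0.07 [0.1364 0.1597] 23
-0.06 [0.1351 0.1625] 134
-0.05 [0.1356 0.1634] 101
-0.04 [0.1406 0.1617] 95
-0.03 [0.142  0.1622] 93
-0.02 [0.1351 0.162 ] 99
-0.01 [0.1417 0.1623] 99
0.0 [0.1391 0.1635] 94
0.01 [0.1371 0.1625] 94
0.02 [0.1315 0.1531] 75
0.03 [0.1032 0.1583] 9
0.04 [0.1033 0.1685] 3
0.05 [0.1021 0.1031] 4
```

View pics/w11.png

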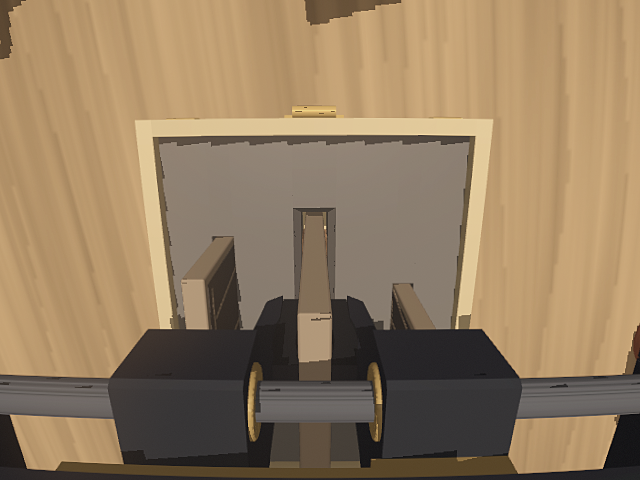

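Request:
arm_command --pt "0 -0.0015 0 0 0" --pt "0.026 0 0 0 0" --pt "0.026 0 0 0 0" --pt "0.026 0 0 0 0" --pt "0.026 -0.01 0 0 0" --pt "0.026 -0.03 0 0 0" --pt "0.026 -0.04 0 0 0" --pt "0.026 -0.04 0 0 0" --pt "0.026 -0.03 0 0 0" --pt "0.026 0 0 0 0" --force 20

```text
clock: 16.58
tool_pos: [0.495, 0.3049, 0.2716]
eef_rot: [0.53, 0.47, -0.526, 0.47]
contact_force: [0.3, 0.7, -0.9]
opening: 0.294
```

```bash
python3 m.py w12
cat > chk.py <<'E'
from go import *
import sys
ps=pose()
_,dw=save('wrist',sys.argv[1]+'w')
for n,d in(('wrist',dw),('scene',save('scene',sys.argv[1]+'s')[1]),('top',save('top',sys.argv[1]+'t')[1])):
  S=cloud(n,d,ps).reshape(-1,3)
  th=np.radians(-6.7);ex=np.array([np.cos(th),np.sin(th)]);ey=np.array([-ex[1],ex[0]])
  t=S[:,:2]@ex-.45525;s=S[:,:2]@ey-.3261;z=S[:,2]
  k=(abs(t)<.015)&(abs(s)<.075)&(z>.14)&(z<.2)
  print(n,'top-edge t',np.percentile(t[k],[2,98]).round(4),'s',np.percentile(s[k],[1,99]).round(4),k.sum())
  for a in np.arange(-.06,.06,.02):
    j=k&(s>a)&(s<a+.02)
    if j.sum()>2: print('  ',a.round(2),'z',np.percentile(z[j],[97]).round(4),'t',np.percentile(t[j],[3,97]).round(4))
  k=(abs(t)<.02)&(abs(s)<.1)&(z>.045)&(z<.06);print('  insert z',np.median(z[k]).round(4))
E
python3 chk.py f
```

```text
pos [0.495  0.3049 0.2716] yaw -6.72 d tool [ 0.1616 -0.0017  0.0007] roll -0.0003
F [ 0.33  0.71 -0.87] M [-0.042 -0.047 -0.015] open 25.9 t 16.57
tool 0.0008 0.0345
rim s [0.1048 0.1129]
rim t -1 [-0.088  -0.0798]
rim t 1 [0.0796 0.0882]
panel 0.055 [-0.0048  0.0044] 0.0599 0.0665
panel 0.07 [-0.0049  0.0042] 0.0599 0.0838
panel 0.085 [-0.0047  0.0048] 0.0599 0.0989
panel 0.1 [-0.0046  0.0046] 0.0599 0.1128
panel 0.115 [-0.005   0.0045] 0.0599 0.1299
panel 0.13 [-0.0047  0.0047] 0.0599 0.1445
panel 0.145 [-0.0053  0.0046] 0.0599 0.16
panel 0.16 [-0.0046  0.0045] 0.0591 0.1633
wrist top-edge t [-0.0049  0.0052] s [-0.0581  0.0597] 2625
   -0.06 z [0.1623] t [-0.0047  0.0054]
   -0.04 z [0.1625] t [-0.0046  0.0053]
   -0.02 z [0.1623] t [-0.0052  0.0052]
   0.0 z [0.1625] t [-0.005  0.005]
   0.02 z [0.1626] t [-0.0049  0.0049]
   0.04 z [0.1625] t [-0.0048  0.0048]
  insert z 0.0511
scene top-edge t [-0.0048  0.0075] s [-0.0599  0.0584] 571
   -0.06 z [0.1629] t [-0.0031  0.0076]
   -0.04 z [0.1635] t [-0.0042  0.0072]
   -0.02 z [0.1633] t [-0.0041  0.0075]
   0.0 z [0.1632] t [-0.0047  0.0066]
   0.02 z [0.1635] t [-0.0054  0.0065]
   0.04 z [0.1623] t [-0.0038  0.0067]
  insert z 0.0509
top top-edge t [-0.0059  0.0048] s [-0.0626  0.0566] 457
   -0.06 z [0.1644] t [-0.0059  0.004 ]
   -0.04 z [0.1647] t [-0.0062  0.0041]
   -0.02 z [0.1652] t [-0.0046  0.0037]
   0.0 z [0.1653] t [-0.0047  0.0048]
   0.02 z [0.1652] t [-0.0049  0.0051]
   0.04 z [0.1654] t [-0.0049  0.0049]
  insert z 0.0525
```

View pics/fw.png

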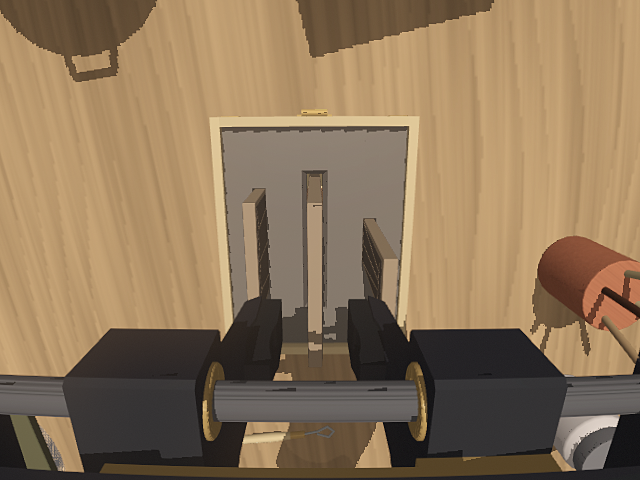

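View pics/fs.png

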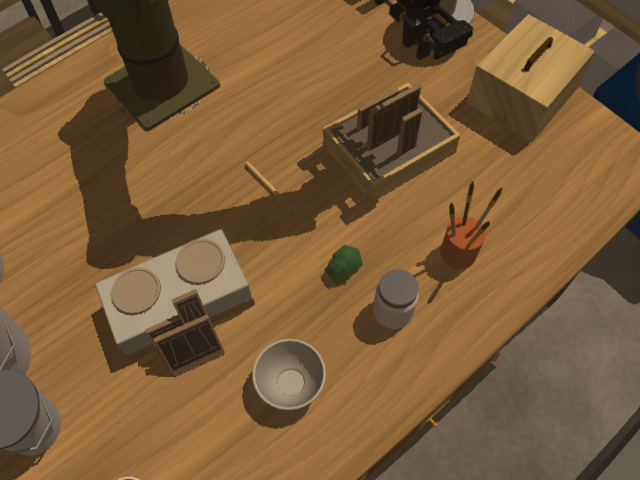

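```bash
python3 -c "
from go import *
ps=pose();th=np.radians(-6.7);ex=np.array([np.cos(th),np.sin(th)]);ey=np.array([-ex[1],ex[0]])
for n,f in(('wrist','fw'),('top','ft'),('scene','fs')):
  S=cloud(n,np.load('pics/'+f+'.npy'),ps).reshape(-1,3)
  t=S[:,:2]@ex-.45525;s=S[:,:2]@ey-.3261;z=S[:,2]
  for t0 in (0,.05):
    k=(abs(t-t0)<.006)&(abs(s)<.022)&(z>.155)&(z<.17);print(n,t0,np.percentile(z[k],[25,50,75]).round(4) if k.any() else None,k.sum())
"
```

```text
wrist 0 [0.1587 0.1592 0.1596] 870
wrist 0.05 [0.1584 0.1589 0.1593] 767
top 0 [0.1618 0.1629 0.1636] 142
top 0.05 [0.1616 0.1627 0.1634] 152
scene 0 [0.1588 0.1605 0.1616] 110
scene 0.05 [0.1588 0.1603 0.1621] 112
```

```bash
python3 -c "
from go import *
S=np.load('pics/topP.npy').reshape(-1,3);print(r.finish_job())"
```

```text
the job is handed in; nothing more can be done
None
```

I drew the tall broad panel out of the stack (it was the rearmost one), pressed it into the middle cutout, let it go, and handed the job in with the clock at about 17 s of the 48 s. No verdict is reported.

**How it went:** I gripped it beside the narrow panel, and it came upright in the jaws. I lifted it clear, lined it up over the case with the wrist camera, and pushed until the wrist force reached 23 N on the floor.

**Last checks, by the wrist camera:**

| Check | Result |
|---|---|
| Position across the cutout | centred within about 0.5 mm |
| Position along the cutout | within about 1 mm |
| Upright | end and faces show no visible tilt |
| Top edge | level to 0.3 mm |
| Height | top edge level with packed `case_narrow` to 0.3 mm, which is also 150 mm tall, so I take it as fully down |

- **Rest of the shelf:** In the last pictures the other three panels still lean on the block, settled back into the gap. I saw nothing else out of place. I judged these by eye and did not measure how far they moved.
- **Gripper:** it was open and 110 mm clear of the panel's top edge when I handed in.

**Disagreement between cameras:** the top and scene cameras gave absolute heights and positions 1–4 mm different from the wrist camera. This includes the panel standing about 1.5 mm high relative to the insert in the wrist view. I put that down to calibration, because the panel and `case_narrow` matched in all three views.

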